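Roll the sleeve under the dial gauge

TASK

Roll the thick sleeve along the two rails with a fingertip until it lies under the dial gauge that stands on the rails' base plate, with the gauge's tip riding on the very top of the sleeve, and leave it at rest there across both rails. Roll it, do not slide or lift it. Leave the thin sleeve and the other things where they are, and keep the hand off the gauge and its stand.

Things in the scene. Friction and masses are not known exactly. Their poses are not given: they have to be found in the camera images.
- thick_sleeve: ground steel tube, 40 mm diameter, 160 mm long, 0.75 kg (+-20 %), lying across both rails. Origin at its centre, 65 mm above the table; its top line is 20 mm higher. x axis along its length; y and z turn as it rolls; at the start z and a short black scribed line at its near end point up. A fingertip pressed lightly on its top and moved along the rails rolls it half as far as the fingertip moves
- thin_sleeve: bystander: a like tube of 28 mm diameter, 160 mm long, across the same rails on the other side of the gauge; origin at its centre, 59 mm above the table. Which end of the rails holds which sleeve changes
- ways: inspection ways: fixed steel base plate 250 x 350 x 15 mm with two level rails, tops 45 mm above the table. Origin on the table, midway between the rails and along them; y axis along the rails, x across them, away from the robot. Rails 16 mm wide, 330 mm long, centre lines at x = -60 and +60 mm, stop pins 12 mm high near their ends. Sleeves roll with slight resistance and soon stop when slow
- dial_tip (a point): lowest point of the dial gauge's sprung tip (ball, 4 mm radius), 82 mm above the table when free, 3 mm below the thick sleeve's top, over the far half of the sleeve (58 mm beyond the ways' middle). Dial: 56 mm disc, 122 to 178 mm above the table, reaching 28 mm from the tip towards the robot; column and base 35 to 85 mm beyond the tip. Fixed. On the near half of the sleeve a finger is clear of it
- plunger (a joint): upward lift of the gauge's tip in m: 0 when free, 0.003 when the thick sleeve's top line is right under it, less when the sleeve is short of it or past it (0.0025 at 5 mm off, first touch at 12 mm off). The sleeve lifts it as it rolls beneath, with 1 to 2 N, and stays where it is left under the tip
- ring_gauge: bystander: steel setting ring 48 mm across, 18 mm high, standing on the base plate at the far left; origin at its underside
- tweezers: bystander: steel tweezers, 124 mm long, lying on the table at the left
- micrometer: bystander: micrometer lying on the table at the right
- screwdriver: bystander: screwdriver lying on the table at the far right
- loupe: bystander: black magnifying loupe 41 mm across, 44 mm high, near the front edge of the table at the left
- pencil: bystander: yellow mechanical pencil lying near the front edge of the table

How it is judged (in metres and radians):
On the way:
1. the thick sleeve has rolled over about half a turn, lying on the rails (angle between thick_sleeve's own z axis and vertical above 2.6 rad and height (world z) of thick_sleeve below 0.07 m).
At the end, for the whole second after the job is handed in: the thick sleeve lies still and level across both rails under the dial gauge, touching its tip and holding it up at least 2.5 mm (full lift on the sleeve's top line is 3 mm, so the tip is within about 5 mm of that line) (value of joint plunger above 0.0025 m and contact force between thick_sleeve and plunger above 0.1 N and height (world z) of thick_sleeve between 0.062 and 0.067 m and angle between thick_sleeve's own x axis and vertical between 1.5 and 1.64 rad and linear speed of thick_sleeve below 0.005 m/s).
It fails at once if the thick sleeve is lifted off the rails (height (world z) of thick_sleeve above 0.073 m).
It fails at once if the thin sleeve is moved more than 20 mm (distance of thin_sleeve from where it was at the start of the episode above 0.02 m).
It fails at once if the hand or arm bumps the dial gauge or its stand (contact force between any of the fingers, the arm and dial_stand above 2 N).
It fails at once if a bystander is moved more than 25 mm (distance of any of ring_gauge, tweezers, micrometer, screwdriver, loupe, pencil from where it was at the start of the episode above 0.025 m).
It also fails if it takes over 58 s, if anything falls off the work surface, if the arm or the gripper's body presses on something with over 40 N, if the wrist force passes 120 N, or if a joint passes its speed limit or range.

ROBOT

A 6-joint arm with a two-finger parallel gripper is mounted at the origin on a cart in front of the work surface, level with it; the furniture and walls round the work are solid. World frame = base frame: x ahead of the robot, y to its left, z up, the work surface at z = 0. Lengths are in mm, angles in rad, forces in N, time in s.
With the tool pointing down it reaches from about 350 to 975 mm from the base axis. Payload 7.1 kg.
Tool frame: the origin (TCP) lies at the very end of the fingers, on their centre line; the grasp point (between the pads) lies 19 mm behind it (ctrl.pinch_z is the z of the grasp point in the tool frame, in mm); z points along the fingers, y is the direction in which the jaws open and shut (so a half turn about z gives the same grasp; the last joint's range is limited). The gripper opens to 88 mm and grips with 3 to 60 N. Pads are 20 mm wide; open, the fingers measure 115 mm over their backs; the gripper's body (75 mm by 178 mm) begins 61 mm behind the grasp point.
Start: joints at [-1.342, 0.423, 1.63, -0, 1.089, -0.019], TCP at [153.314, -605.887, 222.675] pointing down, gripper open.
Joint ranges: [-3, 3], [-0.9, 2.11], [0.09, 2.58], [-1.31, 4.45], [0.11, 2.69], [-2.54, 2.54]. Speed limits (rad/s): [2.39, 2.39, 3.01, 3.14, 3.14, 3.14].

INTERFACE

Orientations are given as a rotation vector (axis times angle).
In Python, from workcell import get_obs, optics, ctrl gives the robot as it stands.
- The arm moves only by the shell command python3 -m jog 'ROWS'. ROWS is a JSON object of lists of equal length, an entry for each row: "delta_rot": the turn, a rotation vector about the tool's x, y, z in rad, a list of three; "translation": the shift along the tool's x, y, z in mm, a list of three; "hand": the opening, from -1 (shut) to 1 (fully open). In form: {"delta_rot": [[rx, ry, rz], ...], "translation": [[x, y, z], ...], "hand": [hand, ...]}. A call has 1 to 5 rows; each row is the pose to reach, as a shift and turn from the pose commanded when the call began, along the tool's axes at that moment; what a row does not reach only later rows make up. A row lasts 1/10 s, in which the tool goes at most 50 mm and 8.59 degrees, less where a joint would pass 70% of its speed; a pose out of reach is approached as far as the arm can. A call with a gripper value outside its range is refused whole. The fingers move at their own pace and stop on an object; the grip force is fixed at half the most. Time passes only in rows, so rows that repeat a pose let the fingers close. It gives the time, the measured TCP pose, the force and the opening at its end, in the units of the state.
- get_obs(): the state, without advancing time (a new reading comes with each control period).
- optics.get_image(name): name is "scene" or "side" or "wrist"; returns the picture (420x560x3 uint8, red, green, blue); there is no depth.
- optics.calibration(name): a dict with "intrinsics" (3x3 intrinsics, pixels), "cam_to_world" (4x4, takes a point from camera to world coordinates). Camera axes: x right, y up, looking along -z (the intrinsics and any distortion apply to the point x, -y, -z); pixel columns grow to the right and rows downward; lengths in mm; the calibration is good to about 2 mm. A picture is of the moment at which its call begins: read the wrist's pose just before it. calibration takes no time and is no camera call; for the wrist camera it gives the pose at the moment of the call.
- ctrl.close_job(): hands the job in, once; it reports no verdict.
The state is a dict: "t": time; "qpos": joint angles; "qvel": joint speeds; "joint_torque": joint torques, N m; "ee_pos": TCP position; "orientation": TCP orientation; "ft_force": force on the tool from outside, world axes, zero at the start; "moment": the same for the moment, N m; "width": finger opening in mm.
Only numpy, scipy, OpenCV 4.12 (cv2) and the standard library are available. Lean on these libraries where they do the work, as an engineer would, in place of code of your own. Each camera call takes 0.05 s, during which the arm holds its last target. There are 200 camera calls.

## Working session

There is one attempt and no reset: what is moved stays moved. The work goes in short steps, Python scripts to look and compute and a shell command to move; the robot and the scene stay as the last step left them, time stands still between calls to the robot, and variables do not carry over. Pictures are saved under pics/ and viewed, about 8 in all and at most 12, crops included, and the job is handed in when it is done.

```bash
mkdir -p pics
python3 - <<'E'
from workcell import get_obs, optics, ctrl
import cv2
for n in("scene","side"):
    cv2.imwrite(f"pics/{n}0.png",cv2.resize(optics.get_image(n)[:,:,::-1],(800,600),interpolation=cv2.INTER_CUBIC))
    c=optics.calibration(n);print(n,c)
o=get_obs();print(o)
E
```

```text
scene {'intrinsics': array([[543.77243305,   0.        , 279.26294005],
       [  0.        , 543.77243305, 213.65219632],
       [  0.        ,   0.        ,   1.        ]]), 'cam_to_world': array([[-5.06369562e-01,  4.12065707e-01, -7.57490409e-01,
        -5.12031750e+02],
       [-8.62316282e-01, -2.42690263e-01,  4.44423295e-01,
         5.96700343e+02],
       [-7.03947528e-04,  8.78238743e-01,  4.78221931e-01,
         7.02347040e+02],
       [ 0.00000000e+00,  0.00000000e+00,  0.00000000e+00,
         1.00000000e+00]])}
side {'intrinsics': array([[482.56236941,   0.        , 274.78462289],
       [  0.        , 482.56236941, 212.63881742],
       [  0.        ,   0.        ,   1.        ]]), 'cam_to_world': array([[-4.83739528e-01, -7.37615402e-01,  4.71083420e-01,
         1.17142196e+03],
       [ 8.75155781e-01, -4.13763588e-01,  2.50802817e-01,
         3.68755950e+02],
       [ 9.92114536e-03,  5.33594614e-01,  8.45682185e-01,
         1.25226616e+03],
       [ 0.00000000e+00,  0.00000000e+00,  0.00000000e+00,
         1.00000000e+00]])}
{'t': 0.1, 'qpos': array([-1.34200989e+00,  4.23760125e-01,  1.63058257e+00,  3.87635731e-05,
        1.08859697e+00, -1.89860181e-02]), 'qvel': array([ 0.00066899, -0.00034912, -0.00283825,  0.00144043, -0.00175773,
       -0.00056834]), 'joint_torque': array([-7.29376952e-04, -5.45614743e+01, -2.74324661e+01,  6.44584699e-02,
        1.88290532e-02, -2.61999975e-05]), 'ee_pos': array([ 153.21156024, -605.42840746,  221.99429202]), 'orientation': array([-3.11618578e+00, -3.88011245e-01,  1.67847335e-04]), 'ft_force': array([ 0.02657523,  0.12641039, -0.04126998]), 'moment': array([0.01561546, 0.03775884, 0.02852466]), 'width': 87.85346519602072}
```

View pics/scene0.png

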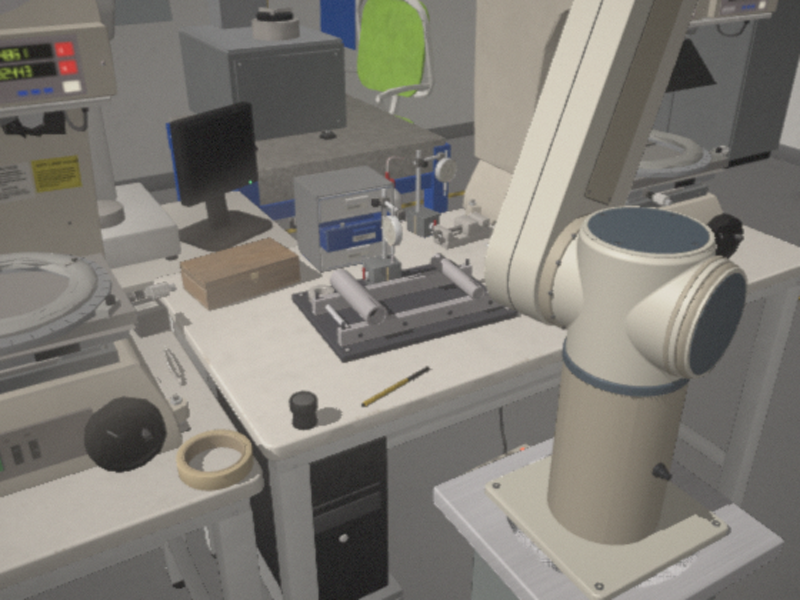

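View pics/side0.png

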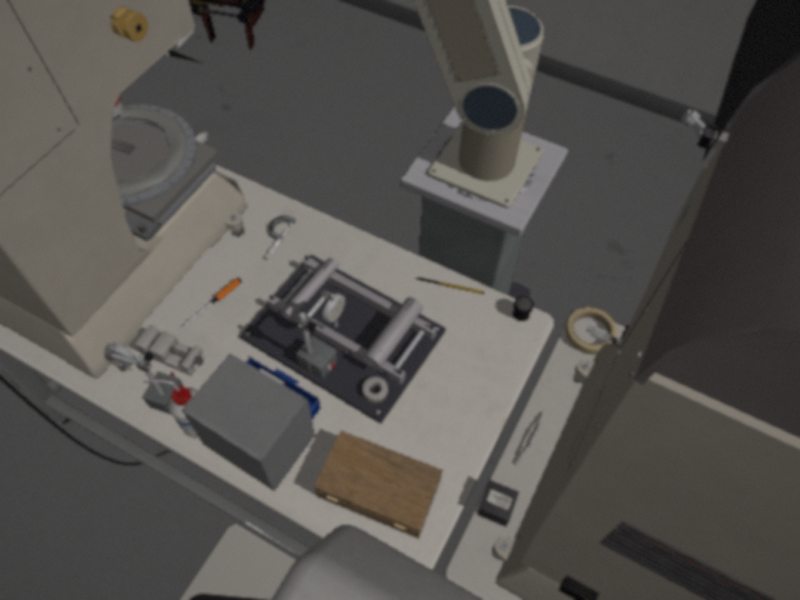

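The side view shows the thick sleeve at the left (y+) end, about (410,303) to (378,362), the gauge at (318,345), and the thin sleeve at (330,262) to (278,305). The base plate corners are about (310,255), (443,325), (382,420) and (242,335).

```bash
cat > h.py <<'E'
import numpy as np, cv2
from workcell import get_obs, optics, ctrl
def bp(c,uv,z,s=1.0):
    "pixel (at scale s) -> world point on plane z"
    K,T=np.array(c["intrinsics"]),np.array(c["cam_to_world"])
    u,v=np.array(uv)*s
    d=T[:3,:3]@np.array([(u-K[0,2])/K[0,0],-(v-K[1,2])/K[1,1],-1])
    return T[:3,3]+d*(z-T[2,3])/d[2]
def proj(c,P):
    K,T=np.array(c["intrinsics"]),np.array(c["cam_to_world"])
    p=np.linalg.inv(T[:3,:3])@(np.array(P)-T[:3,3]); p=p*[1,-1,-1]
    q=K@p; return q[:2]/q[2]
E
python3 - <<'E'
from h import *
c=optics.calibration("side")
for p,z in [((310,255),15),((443,325),15),((382,420),15),((242,335),15),((410,303),85),((378,362),85),((330,262),73),((278,305),73)]:
    print(p,bp(c,p,z,.7).round())
img=optics.get_image("side")[150:310,150:330,::-1]
cv2.imwrite("pics/side_crop.png",cv2.resize(img,None,fx=4,fy=4,interpolation=cv2.INTER_CUBIC)[:600])
E
```

```text
(310, 255) [ 460. -220.   15.]
(443, 325) [477. 119.  15.]
(382, 420) [723. 112.  15.]
(242, 335) [ 700. -232.   15.]
(410, 303) [502.  52.  85.]
(378, 362) [649.  62.  85.]
(330, 262) [ 488. -146.   73.]
(278, 305) [ 630. -181.   73.]
```

View pics/side_crop.png

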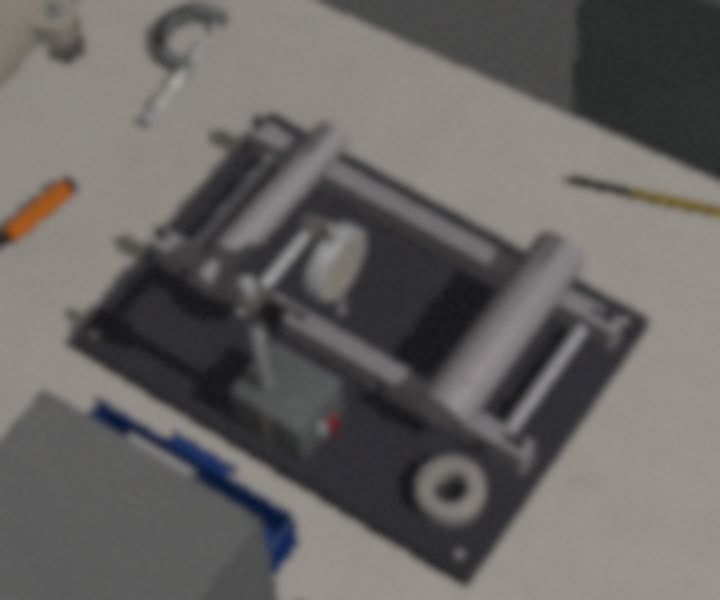

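Run:
```python
from h import *
from scipy.spatial.transform import Rotation as R
c=optics.calibration("side")
f=lambda x,y,z: bp(c,(150+x/4,150+y/4),z)
P=np.array([f(270,115,15),f(647,320,15),f(465,582,15),f(72,342,15)])[:,:2]
L=np.array([[-125,-175],[-125,175],[125,175],[125,-175]])
H,_=cv2.estimateAffinePartial2D(L.astype(float),P)
a=np.arctan2(H[1,0],H[0,0]);print("corners",P.round(),"centre",H[:,2],"yaw",a,"scale",np.hypot(H[0,0],H[1,0]))
Rm=np.array([[np.cos(a),-np.sin(a)],[np.sin(a),np.cos(a)]])
for n,x,y,z in [("thick near top",555,240,85),("thick far",450,395,85),("thin near",325,127,73),("thin far",230,240,73),("dial",338,262,150),("tip",342,310,82),("column",262,370,40)]:
    p=f(x,y,z)[:2];print(n,p.round(),"local",(Rm.T@(p-H[:,2])).round())
o=get_obs();print(R.from_rotvec(o["orientation"]).as_matrix().round(3))
w=optics.calibration("wrist");print(w["cam_to_world"].round(2),w["intrinsics"])
```

```text
Traceback (most recent call last):
cv2.error: OpenCV(4.12.0) /io/opencv/modules/calib3d/src/ptsetreg.cpp:1108: error: (-215:Assertion failed) count >= 0 && to.checkVector(2) == count in function 'estimateAffinePartial2D'
```

Run:
```python
from h import *
from scipy.spatial.transform import Rotation as R
c=optics.calibration("side")
f=lambda x,y,z: bp(c,(150+x/4,150+y/4),z)
P=np.ascontiguousarray(np.array([f(270,115,15),f(647,320,15),f(465,582,15),f(72,342,15)])[:,:2],dtype=np.float32)
L=np.array([[-125,-175],[-125,175],[125,175],[125,-175]],np.float32)
H,_=cv2.estimateAffinePartial2D(L,P,ransacReprojThreshold=50)
a=np.arctan2(H[1,0],H[0,0]);print("corners",P.round(),"centre",H[:,2],"yaw",a,"scale",np.hypot(H[0,0],H[1,0]))
Rm=np.array([[np.cos(a),-np.sin(a)],[np.sin(a),np.cos(a)]])
for n,x,y,z in [("thick near top",555,240,85),("thick far",450,395,85),("thin near",325,127,73),("thin far",230,240,73),("dial",338,262,150),("tip",342,310,82),("column",262,370,40)]:
    p=f(x,y,z)[:2];print(n,p.round(),"local",(Rm.T@(p-H[:,2])).round())
o=get_obs();print(R.from_rotvec(o["orientation"]).as_matrix().round(3))
w=optics.calibration("wrist");print(w["cam_to_world"].round(2),w["intrinsics"])
```

```text
corners [[ 460. -218.]
 [ 482.  127.]
 [ 728.  111.]
 [ 705. -233.]] centre [593.74851227 -53.27255821] yaw -0.06464987690744992 scale 0.9860728018458111
thick near top [494.  53.] local [-107.  100.]
thick far [640.  50.] local [ 39. 106.]
thin near [ 482. -148.] local [-105. -102.]
thin far [ 602. -155.] local [  15. -101.]
dial [618. -48.] local [24.  7.]
tip [617. -51.] local [23.  4.]
column [667. -90.] local [ 76. -32.]
[[ 0.969  0.245 -0.   ]
 [ 0.245 -0.969  0.001]
 [ 0.    -0.001 -1.   ]]
[[ 2.5000e-01  9.4000e-01  2.4000e-01  2.1931e+02]
 [-9.7000e-01  2.4000e-01  6.0000e-02 -5.8938e+02]
 [-0.0000e+00 -2.5000e-01  9.7000e-01  3.8462e+02]
 [ 0.0000e+00  0.0000e+00  0.0000e+00  1.0000e+00]] [[311.45352862   0.         282.52637008]
 [  0.         311.45352862 206.3492465 ]
 [  0.           0.           1.        ]]
```

```bash
python3 -m jog '{"delta_rot":[[0,0,0],[0,0,0],[0,0,0],[0,0,0],[0,0,0]],"translation":[[20,-20,-10],[55,-55,-20],[90,-90,-20],[125,-125,-20],[160,-160,-20]],"hand":[-1,-1,-1,-1,-1]}'
python3 -m jog '{"delta_rot":[[0,0,0],[0,0,0],[0,0,0],[0,0,0],[0,0,0]],"translation":[[35,-35,0],[70,-70,0],[105,-105,0],[140,-140,0],[170,-170,0]],"hand":[-1,-1,-1,-1,-1]}'
python3 -m jog '{"delta_rot":[[0,0,0.07],[0,0,0.14],[0,0,0.21],[0,0,0.28],[0,0,0.31]],"translation":[[35,-35,0],[70,-70,0],[105,-105,0],[140,-140,0],[165,-160,0]],"hand":[-1,-1,-1,-1,-1]}'
python3 -m jog '{"delta_rot":[[0,0,0],[0,0,0]],"translation":[[0,0,0],[0,0,0]],"hand":[-1,-1]}'
python3 - <<'E'
from h import *
o=get_obs();print(o["ee_pos"],o["orientation"])
import json
c=optics.calibration("wrist");i=optics.get_image("wrist");np.savez("w1.npz",**c,img=i)
cv2.imwrite("pics/w1.png",cv2.resize(i[:,:,::-1],(800,600),interpolation=cv2.INTER_CUBIC))
E
```

```text
t: 0.65
ee_pos: [269.7, -409.7, 242.6]
orientation: [-3.118, -0.387, -0.0]
ft_force: [1.0, -0.1, 0.6]
width: 51.2
t: 1.15
ee_pos: [392.9, -202.9, 242.8]
orientation: [3.117, 0.389, 0.0]
ft_force: [0.3, 0.2, 0.1]
width: 11.0
t: 1.65
ee_pos: [513.9, -6.5, 242.6]
orientation: [-3.14, 0.098, -0.0]
ft_force: [0.1, -0.4, 0.1]
width: 0.2
t: 1.85
ee_pos: [512.7, -9.1, 242.2]
orientation: [3.14, -0.094, -0.002]
ft_force: [-1.0, 0.5, -0.6]
width: 0.3
[512.66638114  -9.05621315 242.23060785] [ 3.13990809e+00 -9.42390978e-02 -1.79016197e-03]
```

View pics/w1.png

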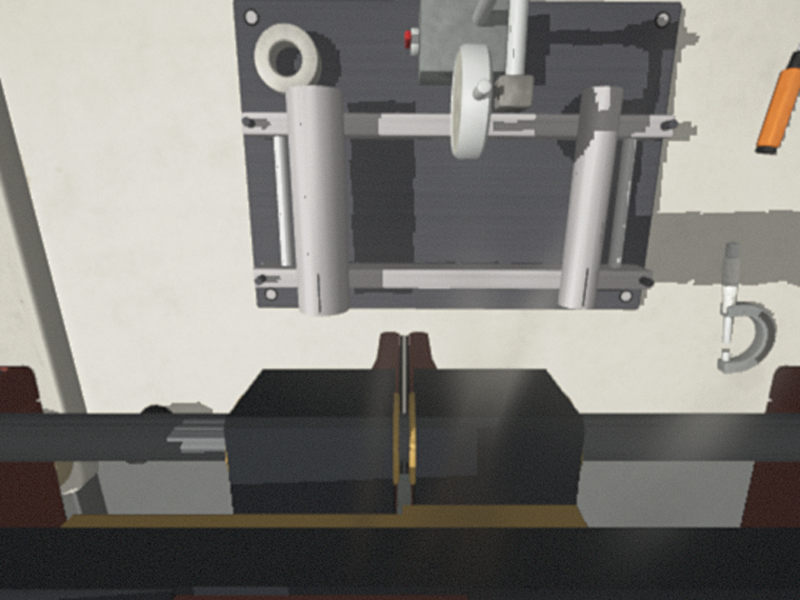

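The wrist view shows plate corners at (236,2), (680,3), (638,308) and (258,308). The thick sleeve runs from its near end (298..349, 312) to its far end (288..340, 90), with the scribed line at x≈318. The dial is seen edge-on at (452..487, 45..157).

```bash
cat >> h.py <<'E'
L=np.array([[125,175],[125,-175],[-125,-175],[-125,175]],np.float32)
def fit(P):
    H,_=cv2.estimateAffinePartial2D(L,np.ascontiguousarray(P,np.float32),ransacReprojThreshold=50)
    a=np.arctan2(H[1,0],H[0,0]);return H[:,2],a,np.hypot(H[0,0],H[1,0])
E
python3 - <<'E'
from h import *
c=dict(np.load("w1.npz"))
P=[bp(c,p,15,.7)[:2] for p in [(236,2),(680,3),(638,308),(258,308)]]
C,a,s=fit(P);print(np.round(P),C,a,s)
Rm=np.array([[np.cos(a),-np.sin(a)],[np.sin(a),np.cos(a)]])
loc=lambda p,z,cc=c,sc=.7:(Rm.T@(bp(cc,p,z,sc)[:2]-C)).round(1)
for n,p,z in [("scribe a",(318,272),85),("scribe b",(319,308),85),("sil nl",(298,312),65),("sil nr",(349,312),65),("sil fl",(288,90),65),("sil fr",(340,90),65),("dial near edge",(468,156),150),("dial L",(451,110),150),("dial R",(488,110),150),
 ("thin nl",(559,305),59),("thin nr",(596,305),59),("finger tip",(403,335),242)]: print(n,loc(p,z),bp(c,p,z,.7).round())
cs=optics.calibration("side")
print("side tip",loc((150+340/4,150+312/4),84,cs,1),"side dial c",loc((150+338/4,150+262/4),150,cs,1))
# rough boundary profile of sleeve
g=c["img"].mean(2)
for r in (80,120,160,205): print(r,g[r,190:260].astype(int).tolist())
i=optics.get_image("side")[195:250,205:260,::-1];s2=optics.get_image("scene")[120:220,200:360,::-1]
a1=cv2.resize(i,(400,400),interpolation=cv2.INTER_CUBIC);a2=cv2.resize(s2,(640,400),interpolation=cv2.INTER_CUBIC)[:,240:640]
cv2.imwrite("pics/tip.png",np.hstack([a1,a2]))
E
```

```text
[[ 722.  108.]
 [ 702. -235.]
 [ 456. -220.]
 [ 477.  126.]] [589.27998352 -54.9924984 ] -0.06171832719526251 0.9849067216290942
scribe a [-75.7 103.7] [520.  53.  85.]
scribe b [-103.1  104.2] [493.  55.  85.]
sil nl [-112.3  125. ] [485.  77.  65.]
sil nr [-112.2   84.4] [483.  36.  65.]
sil fl [ 50.9 123. ] [648.  65.  65.]
sil fr [51.  86.3] [646.  28.  65.]
dial near edge [2.3 6.1] [592. -49. 150.]
dial L [25.8 16.1] [616. -41. 150.]
dial R [25.9 -3.7] [615. -60. 150.]
thin nl [-107.5  -84.4] [ 477. -133.   59.]
thin nr [-107.5 -114.2] [ 475. -162.   59.]
finger tip [-68.7  41.3] [523.  -9. 242.]
side tip [30.2  6.5] side dial c [28.6  8.6]
80 [207, 208, 209, 207, 206, 205, 207, 207, 207, 203, 201, 187, 192, 196, 196, 203, 212, 213, 212, 209, 210, 209, 205, 204, 202, 207, 208, 202, 199, 193, 189, 183, 173, 166, 165, 151, 152, 147, 141, 140, 132, 125, 118, 114, 110, 112, 103, 105, 98, 96, 104, 117, 119, 117, 116, 118, 119, 118, 119, 117, 121, 117, 116, 118, 120, 117, 113, 118, 116, 115]
120 [92, 90, 117, 195, 232, 240, 220, 189, 166, 139, 116, 99, 103, 147, 189, 198, 197, 205, 20
[... 189 characters left out ...]
 63, 60, 62, 61, 63, 59, 56, 62, 58, 59, 61, 63]
160 [97, 96, 94, 93, 94, 146, 225, 236, 229, 201, 172, 149, 123, 105, 95, 127, 182, 194, 194, 198, 205, 210, 216, 215, 216, 213, 211, 207, 202, 196, 193, 191, 183, 177, 173, 168, 164, 158, 151, 143, 139, 133, 131, 123, 121, 114, 108, 107, 100, 102, 98, 96, 93, 95, 97, 92, 76, 64, 65, 63, 63, 60, 59, 63, 65, 65, 62, 65, 63, 59]
205 [199, 199, 160, 89, 76, 97, 98, 97, 93, 97, 98, 95, 96, 96, 97, 96, 100, 102, 134, 184, 195, 199, 202, 208, 216, 217, 216, 216, 211, 204, 201, 190, 149, 110, 162, 175, 166, 163, 160, 152, 150, 141, 137, 131, 127, 119, 114, 109, 106, 105, 104, 99, 99, 95, 94, 99, 97, 93, 83, 79, 74, 78, 74, 78, 80, 92, 93, 94, 94, 94]
```

View pics/tip.png

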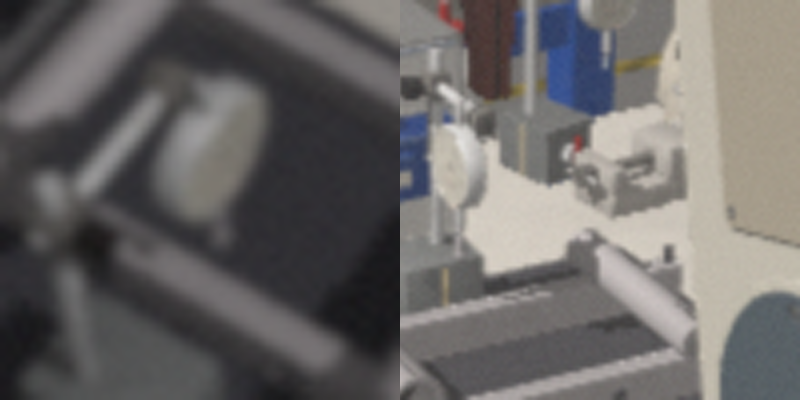

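Sleeve centre is at local y≈104 and the tip at ≈6.5, so the roll is about 98 mm towards −y. That is tool +y, because the tool is aligned with the ways. I'll do this in short top strokes.

```bash
python3 -m jog '{"delta_rot":[[0,0,0],[0,0,0],[0,0,0],[0,0,0],[0,0,0]],"translation":[[8,-36,0],[15,-71,10],[15,-71,50],[15,-71,90],[15,-71,130]],"hand":[-1,-1,-1,-1,-1]}'
python3 -m jog '{"delta_rot":[[0,0,0],[0,0,0],[0,0,0],[0,0,0],[0,0,0]],"translation":[[0,0,10],[0,0,15],[0,0,18],[0,0,20],[0,0,20]],"hand":[-1,-1,-1,-1,-1]}'
python3 -m jog '{"delta_rot":[[0,0,0],[0,0,0],[0,0,0],[0,0,0],[0,0,0]],"translation":[[0,0,2],[0,0,4],[0,0,5],[0,0,6],[0,0,6]],"hand":[-1,-1,-1,-1,-1]}'
```

```text
t: 2.5
ee_pos: [532.3, 59.6, 111.9]
orientation: [-3.14, 0.099, -0.002]
ft_force: [1.0, -0.7, -0.2]
width: 0.4
t: 3.0
ee_pos: [533.3, 60.4, 93.9]
orientation: [-3.14, 0.098, -0.003]
ft_force: [0.6, 0.7, 0.7]
width: 0.2
t: 3.5
ee_pos: [532.3, 60.5, 86.5]
orientation: [3.14, -0.098, -0.001]
ft_force: [0.6, 0.4, -0.9]
width: 0.2
```

```bash
python3 -m jog '{"delta_rot":[[0,0,0],[0,0,0],[0,0,0]],"translation":[[0,0,1],[0,0,1],[0,0,1]],"hand":[-1,-1,-1]}'
python3 -m jog '{"delta_rot":[[0,0,0],[0,0,0],[0,0,0]],"translation":[[0,0,1],[0,0,1],[0,0,1]],"hand":[-1,-1,-1]}'
```

```text
t: 3.8
ee_pos: [532.4, 60.5, 85.6]
orientation: [3.14, -0.098, -0.0]
ft_force: [0.1, 0.0, 0.0]
width: 0.5
t: 4.1
ee_pos: [532.6, 60.5, 84.9]
orientation: [-3.14, 0.098, -0.001]
ft_force: [-0.1, 0.3, 3.4]
width: 0.8
```

```bash
python3 -m jog '{"delta_rot":[[0,0,0],[0,0,0],[0,0,0],[0,0,0],[0,0,0]],"translation":[[0,0,0.5],[0,2,0.5],[0,5,0.5],[0,8,0.5],[0,10,0.5]],"hand":[-1,-1,-1,-1,-1]}'
python3 - <<'E'
from h import *
c=optics.calibration("wrist");i=optics.get_image("wrist");np.savez("w2.npz",**c,img=i)
cv2.imwrite("pics/w2.png",cv2.resize(i[:,:,::-1],(800,600),interpolation=cv2.INTER_CUBIC))
E
```

```text
t: 4.6
ee_pos: [532.2, 50.5, 85.0]
orientation: [-3.14, 0.098, -0.001]
ft_force: [-3.7, 0.2, 11.0]
width: 0.7
```

View pics/w2.png

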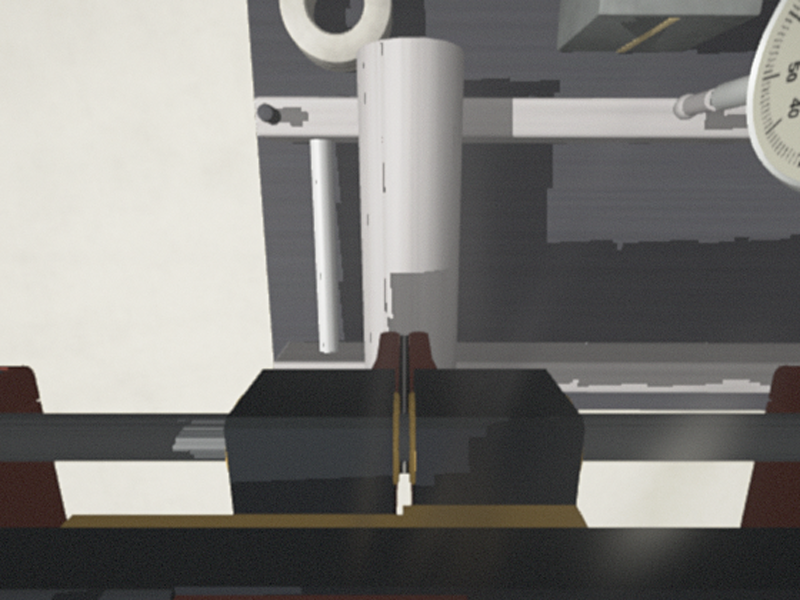

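The wrist view shows the gauge ball at (683,107), the sleeve silhouette at x 359..463, and the fingertip at (388..425, 335) on the sleeve.

```bash
cat >> h.py <<'E'
a=-.0617;C0=np.array([589.28,-54.99]);Rm=np.array([[np.cos(a),-np.sin(a)],[np.sin(a),np.cos(a)]])
def loc(c,p,z,s=.7): return (Rm.T@(bp(c,p,z,s)[:2]-C0)).round(1)
def syl(c,pl,pr,s=.7):
    "sleeve axis y (local) and yaw-free: bisect tangent rays of cylinder r=20 at z=65"
    T=np.array(c["cam_to_world"]);o=Rm.T@(T[:2,3]-C0);h=T[2,3]-65
    A=[np.arctan2(loc(c,p,65,s)[1]-o[1],h) for p in (pl,pr)];m=sum(A)/2
    return round(o[1]+h*np.tan(m),1), round(np.degrees(A[0]-A[1]),2)
E
python3 - <<'E'
from h import *
c=dict(np.load("w2.npz"));o=get_obs()
print("tip",loc(c,(683,107),86),loc(c,(677,107),86))
g=c["img"].astype(float).mean(2)
for r in (90,60,150,200):print(r,g[r,245:330].astype(int).tolist())
print("sleeve",syl(c,(358,60),(464,60)),syl(c,(362,260),(459,260)))
print("TCP",(Rm.T@(o["ee_pos"][:2]-C0)).round(1))
c1=dict(np.load("w1.npz"));print("sleeve0",syl(c1,(291,130),(343,130)),syl(c1,(297,290),(347,290)))
print("tiptop",[loc(c,p,242-157+0) for p in((388,335),(425,335))])
E
```

```text
tip [29.1  7.3] [29.1  9.3]
90 [209, 208, 210, 212, 212, 207, 190, 187, 196, 201, 200, 204, 209, 212, 213, 216, 217, 216, 216, 215, 218, 216, 213, 213, 214, 218, 221, 220, 221, 223, 223, 222, 224, 222, 221, 218, 215, 214, 212, 213, 210, 211, 202, 197, 198, 198, 195, 192, 189, 190, 191, 186, 189, 184, 184, 178, 175, 171, 171, 165, 160, 158, 150, 151, 145, 143, 141, 138, 135, 130, 128, 126, 117, 116, 113, 112, 107, 106, 109, 125, 123, 123, 125, 124, 125]
60 [96, 97, 94, 92, 109, 159, 184, 191, 198, 198, 202, 206, 207, 211, 211, 214, 215, 213, 213, 213, 215, 212, 211, 211, 217, 220, 219, 221, 221, 221, 222, 222, 222, 222, 223, 219, 216, 213, 212, 210, 212, 206, 204, 201, 201, 197, 196, 193, 191, 191, 192, 189, 186, 185, 184, 182, 175, 173, 171, 167, 163, 157, 152, 150, 147, 145, 142, 137, 134, 132, 129, 126, 124, 120, 118, 112, 112, 107, 101, 88, 70, 67, 68, 68, 68]
150 [72, 75, 71, 73, 71, 73, 72, 120, 187, 200, 205, 193, 170, 195, 212, 216, 216, 219, 217, 217, 218, 216, 216, 212, 210, 216, 218, 220, 219, 222, 223, 222, 221, 220, 220, 218, 215, 213, 212, 207, 210, 202, 198, 197, 198, 193, 190, 187, 189, 186, 189, 187, 185, 181, 177, 174, 170, 168, 164, 158, 154, 150, 147, 142, 138, 134, 133, 129, 127, 123, 125, 118, 114, 113, 113, 111, 102, 83, 72, 79, 75, 74, 76, 71, 72]
200 [71, 66, 71, 69, 71, 69, 72, 63, 105, 181, 198, 201, 203, 202, 207, 212, 212, 215, 218, 216, 216, 218, 218, 202, 154, 196, 219, 210, 147, 118, 122, 122, 123, 125, 124, 120, 124, 124, 123, 123, 124, 124, 122, 120, 123, 124, 124, 120, 122, 122, 122, 126, 126, 125, 121, 122, 117, 121, 120, 120, 116, 118, 117, 115, 111, 112, 113, 112, 111, 110, 112, 111, 110, 110, 101, 93, 77, 74, 71, 75, 70, 75, 74, 73, 73]
sleeve (np.float64(99.1), np.float64(12.35)) (np.float64(98.9), np.float64(12.56))
TCP [-63.6 101.6]
sleeve0 (np.float64(103.5), np.float64(6.1)) (np.float64(104.9), np.float64(6.4))
tiptop [array([-52.8, 107.8]), array([-52.8,  93.5])]
```

```bash
python3 -m jog '{"delta_rot":[[0,0,0],[0,0,0],[0,0,0],[0,0,0],[0,0,0]],"translation":[[0,3,0],[0,8,0],[0,12,0],[0,14,0],[0,14,0]],"hand":[-1,-1,-1,-1,-1]}'
python3 -m jog '{"delta_rot":[[0,0,0],[0,0,0],[0,0,0],[0,0,0],[0,0,0]],"translation":[[0,0,-4],[0,-5,-5],[0,-11,-5],[0,-11,-2],[0,-11,0]],"hand":[-1,-1,-1,-1,-1]}'
python3 -m jog '{"delta_rot":[[0,0,0],[0,0,0],[0,0,0],[0,0,0],[0,0,0]],"translation":[[0,0,0],[0,3,0],[0,8,0],[0,13,0],[0,18,0]],"hand":[-1,-1,-1,-1,-1]}'
python3 -m jog '{"delta_rot":[[0,0,0],[0,0,0],[0,0,0]],"translation":[[0,4,0],[0,6,0],[0,6,0]],"hand":[-1,-1,-1]}'
python3 - <<'E'
from h import *
o=get_obs();print("TCP",(Rm.T@(o["ee_pos"][:2]-C0)).round(1))
c=optics.calibration("wrist");i=optics.get_image("wrist");np.savez("w3.npz",**c,img=i)
g=i.astype(float).mean(2)
for r in (150,200):print(r,g[r,235:350].astype(int).tolist())
E
```

```text
t: 5.15
ee_pos: [531.3, 36.2, 84.8]
orientation: [3.14, -0.098, 0.002]
ft_force: [-1.2, -0.2, 9.1]
width: 0.6
t: 5.65
ee_pos: [531.7, 48.0, 84.1]
orientation: [-3.14, 0.097, -0.0]
ft_force: [-3.5, 0.7, 18.9]
width: 0.8
t: 6.15
ee_pos: [530.7, 29.5, 85.0]
orientation: [-3.14, 0.097, -0.001]
ft_force: [-2.4, 0.7, 11.9]
width: 0.3
t: 6.45
ee_pos: [530.4, 23.3, 84.8]
orientation: [3.14, -0.098, 0.001]
ft_force: [-1.7, -1.0, 9.7]
width: 0.7
TCP [-63.6  74.5]
150 [96, 98, 95, 116, 168, 191, 200, 203, 205, 206, 210, 209, 212, 213, 215, 217, 218, 219, 219, 222, 223, 223, 224, 224, 225, 227, 226, 225, 224, 224, 220, 221, 218, 217, 216, 214, 212, 210, 203, 198, 200, 199, 198, 194, 193, 188, 188, 185, 179, 176, 171, 169, 164, 166, 158, 152, 151, 148, 147, 144, 144, 138, 134, 131, 123, 120, 117, 116, 113, 110, 108, 113, 104, 85, 73, 67, 69, 70, 72, 67, 72, 69, 70, 70, 69, 70, 72, 68, 71, 73, 70, 66, 70, 70, 64, 68, 65, 65, 66, 71, 64, 65, 66, 65, 66, 67, 64, 65, 66, 60, 61, 64, 60, 60, 61]
200 [96, 98, 99, 96, 94, 119, 172, 197, 199, 202, 205, 207, 210, 206, 213, 214, 215, 217, 216, 219, 218, 220, 219, 220, 220, 223, 222, 221, 222, 221, 220, 217, 218, 207, 151, 128, 130, 131, 125, 123, 128, 129, 124, 126, 125, 127, 124, 123, 122, 123, 119, 121, 121, 118, 119, 115, 117, 114, 118, 116, 115, 118, 117, 116, 110, 113, 108, 109, 104, 102, 107, 104, 89, 71, 67, 72, 71, 72, 74, 71, 73, 68, 69, 69, 70, 75, 74, 71, 68, 72, 71, 72, 71, 68, 67, 69, 70, 68, 66, 67, 67, 69, 68, 64, 69, 62, 64, 64, 62, 60, 63, 60, 63, 67, 67]
```

Run:
```python
from h import *
c=dict(np.load("w3.npz"))
print(syl(c,(238.5,150),(308.3,150),1),syl(c,(240.3,200),(307.2,200),1))
```

```text
(np.float64(79.7), np.float64(12.6)) (np.float64(79.6), np.float64(12.57))
```

```bash
python3 -m jog '{"delta_rot":[[0,0,0],[0,0,0],[0,0,0],[0,0,0],[0,0,0]],"translation":[[0,0,-4],[0,-6,-4],[0,-12,-3],[0,-12,-1],[0,-12,0]],"hand":[-1,-1,-1,-1,-1]}'
python3 -m jog '{"delta_rot":[[0,0,0],[0,0,0],[0,0,0],[0,0,0],[0,0,0]],"translation":[[0,3,0],[0,8,0],[0,14,0],[0,20,0],[0,23,0]],"hand":[-1,-1,-1,-1,-1]}'
python3 -m jog '{"delta_rot":[[0,0,0],[0,0,0]],"translation":[[0,1,0],[0,1,0]],"hand":[-1,-1]}'
python3 -m jog '{"delta_rot":[[0,0,0],[0,0,0],[0,0,0],[0,0,0],[0,0,0]],"translation":[[0,0,-4],[0,-6,-4],[0,-12,-3],[0,-12,-1],[0,-12,0]],"hand":[-1,-1,-1,-1,-1]}'
python3 -m jog '{"delta_rot":[[0,0,0],[0,0,0],[0,0,0],[0,0,0],[0,0,0]],"translation":[[0,3,0],[0,8,0],[0,14,0],[0,20,0],[0,23,0]],"hand":[-1,-1,-1,-1,-1]}'
python3 -m jog '{"delta_rot":[[0,0,0],[0,0,0]],"translation":[[0,1,0],[0,1,0]],"hand":[-1,-1]}'
python3 - <<'E'
from h import *
o=get_obs();print("TCP",(Rm.T@(o["ee_pos"][:2]-C0)).round(1))
c=optics.calibration("wrist");i=optics.get_image("wrist");np.savez("w4.npz",**c,img=i)
g=cv2.GaussianBlur(i,(3,3),0).astype(float).mean(2)
for r in (100,140,160,200):
    d=np.abs(np.diff(g[r,200:350]));print(r,[(200+k,int(d[k])) for k in np.argsort(-d)[:6]])
E
```

```text
t: 7.0
ee_pos: [531.0, 36.0, 84.2]
orientation: [-3.14, 0.097, -0.0]
ft_force: [-2.2, -0.1, 10.8]
width: 0.4
t: 7.5
ee_pos: [529.7, 12.3, 84.9]
orientation: [3.14, -0.098, 0.001]
ft_force: [-2.5, -0.2, 9.5]
width: 0.5
t: 7.7
ee_pos: [529.7, 11.4, 84.8]
orientation: [3.14, -0.098, 0.001]
ft_force: [-2.9, -1.0, 11.1]
width: 0.6
t: 8.2
ee_pos: [530.2, 24.1, 84.2]
orientation: [-3.14, 0.097, -0.0]
ft_force: [-2.1, 1.2, 9.9]
width: 0.8
t: 8.7
ee_pos: [529.0, 0.3, 84.9]
orientation: [3.14, -0.098, 0.001]
ft_force: [-2.8, -0.6, 10.8]
width: 0.6
t: 8.9
ee_pos: [529.0, -0.6, 84.9]
orientation: [3.14, -0.098, 0.001]
ft_force: [-2.3, 0.2, 11.3]
width: 0.7
TCP [-63.6  50.5]
100 [(np.int64(239), 33), (np.int64(238), 31), (np.int64(240), 18), (np.int64(237), 12), (np.int64(310), 10), (np.int64(311), 9)]
140 [(np.int64(240), 38), (np.int64(239), 26), (np.int64(241), 14), (np.int64(244), 13), (np.int64(310), 13), (np.int64(243), 12)]
160 [(np.int64(241), 36), (np.int64(240), 29), (np.int64(242), 21), (np.int64(309), 13), (np.int64(310), 11), (np.int64(243), 8)]
200 [(np.int64(268), 40), (np.int64(242), 35), (np.int64(269), 28), (np.int64(243), 28), (np.int64(241), 21), (np.int64(267), 20)]
```

```bash
python3 -m jog '{"delta_rot":[[0,0,0],[0,0,0],[0,0,0],[0,0,0],[0,0,0]],"translation":[[0,0,-4],[0,-6,-4],[0,-12,-3],[0,-12,-1],[0,-12,0]],"hand":[-1,-1,-1,-1,-1]}'
python3 -m jog '{"delta_rot":[[0,0,0],[0,0,0],[0,0,0],[0,0,0],[0,0,0]],"translation":[[0,3,0],[0,8,0],[0,14,0],[0,20,0],[0,23,0]],"hand":[-1,-1,-1,-1,-1]}'
python3 -m jog '{"delta_rot":[[0,0,0],[0,0,0]],"translation":[[0,1,0],[0,1,0]],"hand":[-1,-1]}'
python3 -m jog '{"delta_rot":[[0,0,0],[0,0,0],[0,0,0],[0,0,0],[0,0,0]],"translation":[[0,0,-4],[0,-6,-4],[0,-12,-3],[0,-12,-1],[0,-12,0]],"hand":[-1,-1,-1,-1,-1]}'
python3 -m jog '{"delta_rot":[[0,0,0],[0,0,0],[0,0,0],[0,0,0],[0,0,0]],"translation":[[0,3,0],[0,8,0],[0,14,0],[0,20,0],[0,23,0]],"hand":[-1,-1,-1,-1,-1]}'
python3 -m jog '{"delta_rot":[[0,0,0],[0,0,0]],"translation":[[0,1,0],[0,1,0]],"hand":[-1,-1]}'
python3 - <<'E'
from h import *
o=get_obs();print("TCP",(Rm.T@(o["ee_pos"][:2]-C0)).round(1))
c=optics.calibration("wrist");i=optics.get_image("wrist");np.savez("w5.npz",**c,img=i)
cv2.imwrite("pics/w5.png",cv2.resize(i[:,:,::-1],(800,600),interpolation=cv2.INTER_CUBIC))
E
```

```text
t: 9.45
ee_pos: [529.4, 12.1, 84.1]
orientation: [-3.14, 0.097, 0.0]
ft_force: [-1.6, 0.7, 9.4]
width: 0.4
t: 9.95
ee_pos: [528.2, -11.7, 85.0]
orientation: [3.14, -0.098, 0.001]
ft_force: [-2.1, -0.7, 11.1]
width: 0.5
t: 10.15
ee_pos: [528.2, -12.6, 84.9]
orientation: [3.14, -0.098, 0.001]
ft_force: [-2.9, 0.5, 11.7]
width: 0.1
t: 10.65
ee_pos: [528.7, 0.2, 84.4]
orientation: [-3.14, 0.097, 0.0]
ft_force: [-4.7, 2.1, 15.8]
width: 0.6
t: 11.15
ee_pos: [527.5, -23.6, 85.0]
orientation: [3.14, -0.098, 0.001]
ft_force: [-2.2, -0.6, 11.7]
width: 0.3
t: 11.35
ee_pos: [527.4, -24.6, 84.9]
orientation: [3.14, -0.098, 0.001]
ft_force: [-3.2, -0.5, 12.3]
width: 0.6
TCP [-63.6  26.5]
```

View pics/w5.png

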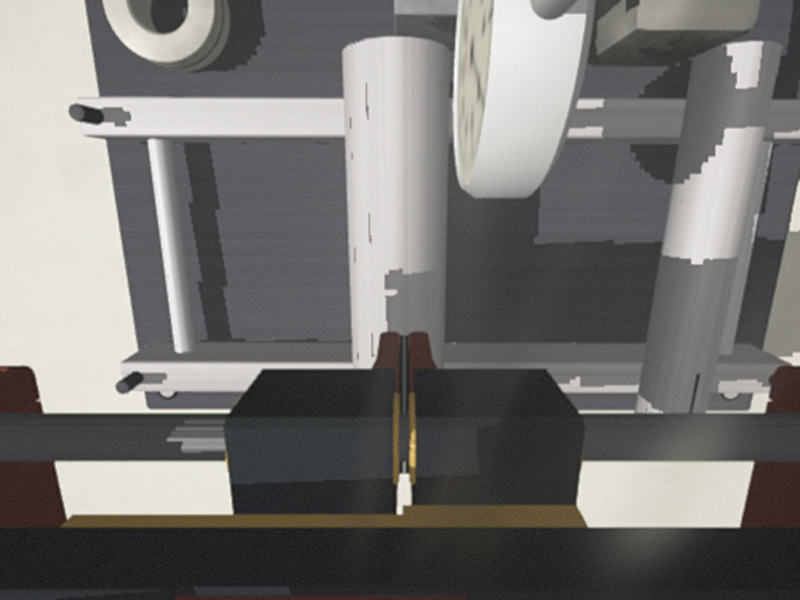

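The sleeve is straight across both rails, with its silhouette at about 345..449 (y=120). The gauge is just ahead at x 455..590 and has not been touched.

Run:
```python
from h import *
c=dict(np.load("w5.npz"));g=cv2.GaussianBlur(c["img"],(3,3),0).astype(float).mean(2)
for r in (60,90,130,150,175):
    d=np.diff(g[r]);l=230+np.argmax(d[230:255]);q=300+np.argmin(d[300:322]);
    print(r,l+.5,q+.5,syl(c,(l+.5,r),(q+.5,r),1))
```

```text
60 239.5 319.5 (np.float64(28.2), np.float64(13.5))
90 245.5 319.5 (np.float64(26.5), np.float64(12.78))
130 242.5 312.5 (np.float64(29.4), np.float64(12.44))
150 243.5 312.5 (np.float64(29.1), np.float64(12.47))
175 243.5 311.5 (np.float64(29.4), np.float64(12.53))
```

```bash
python3 -m jog '{"delta_rot":[[0,0,0],[0,0,0],[0,0,0],[0,0,0],[0,0,0]],"translation":[[0,0,-4],[0,-5,-4],[0,-9,-3],[0,-9,-1],[0,-9,0]],"hand":[-1,-1,-1,-1,-1]}'
python3 -m jog '{"delta_rot":[[0,0,0],[0,0,0],[0,0,0],[0,0,0],[0,0,0]],"translation":[[0,3,0],[0,8,0],[0,13,0],[0,17,0],[0,18,0]],"hand":[-1,-1,-1,-1,-1]}'
python3 -m jog '{"delta_rot":[[0,0,0],[0,0,0],[0,0,0],[0,0,0],[0,0,0]],"translation":[[0,0,-4],[0,-5,-4],[0,-10,-3],[0,-10,-1],[0,-10,0]],"hand":[-1,-1,-1,-1,-1]}'
python3 - <<'E'
from h import *
o=get_obs();print("TCP",(Rm.T@(o["ee_pos"][:2]-C0)).round(1))
c=optics.calibration("wrist");i=optics.get_image("wrist");np.savez("w6.npz",**c,img=i)
g=cv2.GaussianBlur(i,(3,3),0).astype(float).mean(2)
for r in (130,150,175):
    d=np.diff(g[r]);l=220+np.argmax(d[220:265]);q=285+np.argmin(d[285:330]);
    print(r,l+.5,q+.5,syl(c,(l+.5,r),(q+.5,r),1))
E
```

```text
t: 11.9
ee_pos: [527.8, -15.0, 84.2]
orientation: [-3.14, 0.097, 0.0]
ft_force: [-2.6, 0.6, 13.8]
width: 0.1
t: 12.4
ee_pos: [526.7, -33.6, 85.0]
orientation: [3.14, -0.098, 0.001]
ft_force: [-3.9, -0.9, 13.2]
width: 0.5
t: 12.9
ee_pos: [527.2, -22.9, 84.1]
orientation: [-3.14, 0.097, 0.0]
ft_force: [-2.7, 0.4, 10.2]
width: 0.4
TCP [-63.9  28.2]
130 262.5 317.5 (np.float64(24.0), np.float64(9.81))
150 263.5 319.5 (np.float64(23.1), np.float64(10.12))
175 263.5 315.5 (np.float64(24.2), np.float64(9.59))
```

Run:
```python
from h import *
c=dict(np.load("w6.npz"));g=cv2.GaussianBlur(c["img"],(3,3),0).astype(float).mean(2)
for r in (90,130,150,175):
    d=np.diff(g[r]);print(r,[(k,int(d[k])) for k in range(235,370) if abs(d[k])>8])
for r,l,q in((130,263.3,333),):print(syl(c,(l,r),(q,r),1))
```

```text
90 [(260, -9), (261, -15), (320, 9), (321, 27), (322, 27), (324, -21), (325, -19), (327, 8), (330, -15), (332, 11), (333, 10), (335, -11), (337, 14), (341, -8), (343, 13), (344, 18), (345, 9)]
130 [(261, 22), (262, 38), (263, 28), (264, 9), (327, 12), (328, 11)]
150 [(261, 14), (262, 33), (263, 34), (264, 15), (332, -12), (333, -10)]
175 [(262, 26), (263, 38), (264, 25), (331, -11), (332, -9)]
(np.float64(19.6), np.float64(12.38))
```

```bash
python3 -m jog '{"delta_rot":[[0,0,0],[0,0,0],[0,0,0],[0,0,0],[0,0,0]],"translation":[[0,3,0],[0,8,0],[0,14,0],[0,20,0],[0,23,0]],"hand":[-1,-1,-1,-1,-1]}'
python3 -m jog '{"delta_rot":[[0,0,0],[0,0,0],[0,0,0]],"translation":[[0,2,0],[0,2,0],[0,2,0]],"hand":[-1,-1,-1]}'
python3 - <<'E'
from h import *
o=get_obs();print("TCP",(Rm.T@(o["ee_pos"][:2]-C0)).round(1))
c=optics.calibration("wrist");i=optics.get_image("wrist");np.savez("w7.npz",**c,img=i)
g=cv2.GaussianBlur(i,(3,3),0).astype(float).mean(2)
for r in (130,150,175):
    d=np.diff(g[r]);print(r,[(k,int(d[k])) for k in range(235,370) if abs(d[k])>8])
s=optics.get_image("side")[190:250,200:290,::-1];w=i[0:260,180:400,::-1]
cv2.imwrite("pics/w7.png",np.hstack([cv2.resize(w,(440,520),interpolation=cv2.INTER_CUBIC)[:400],cv2.resize(s,(360,240),interpolation=cv2.INTER_CUBIC).repeat(1,0)[:400] if 0 else cv2.copyMakeBorder(cv2.resize(s,(360,240),interpolation=cv2.INTER_CUBIC),0,160,0,0,cv2.BORDER_CONSTANT)]))
E
```

```text
t: 13.45
ee_pos: [526.0, -46.5, 85.0]
orientation: [-3.14, 0.098, -0.001]
ft_force: [-1.9, 0.3, 11.9]
width: 0.5
t: 13.75
ee_pos: [525.9, -48.6, 84.9]
orientation: [3.14, -0.097, 0.001]
ft_force: [-2.3, -0.8, 10.8]
width: 0.5
TCP [-63.6   2.5]
130 [(238, 19), (239, 38), (240, 28), (285, -10), (286, -19), (287, -12), (291, 15), (292, 16), (309, -11), (310, -13)]
150 [(239, 28), (240, 41), (241, 24), (309, -12), (310, -11)]
175 [(240, 30), (241, 38), (242, 22), (253, -16), (254, -13), (255, 15), (256, 17), (308, -10), (309, -14), (310, -9)]
```

View pics/w7.png

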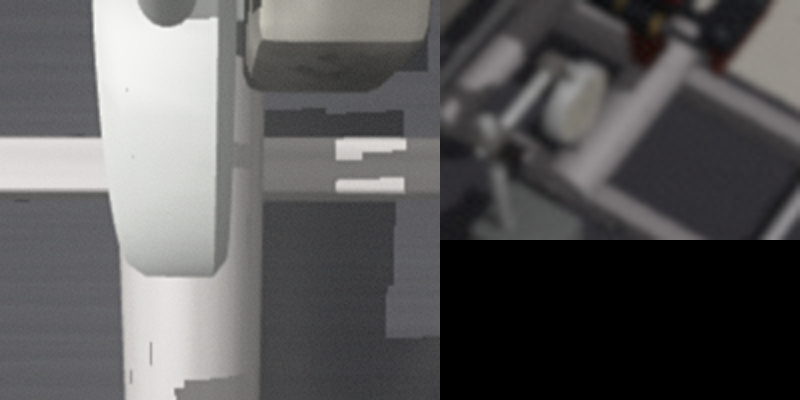

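```bash
python3 - <<'E'
from h import *
c=dict(np.load("w7.npz"))
print(syl(c,(239.8,130),(310,130),1),syl(c,(240.5,150),(310.2,150),1),syl(c,(241.5,175),(309.2,175),1))
E
python3 -m jog '{"delta_rot":[[0,0,0],[0,0,0],[0,0,0],[0,0,0],[0,0,0]],"translation":[[0,0,-2],[0,0,-10],[-5,0,-30],[-10,-20,-40],[-10,-50,-40]],"hand":[-1,-1,-1,-1,-1]}'
python3 -m jog '{"delta_rot":[[0,0,0],[0,0,0],[0,0,0]],"translation":[[0,-25,0],[0,-40,20],[0,-40,20]],"hand":[-1,-1,-1]}'
python3 - <<'E'
from h import *
o=get_obs();print("TCP",(Rm.T@(o["ee_pos"][:2]-C0)).round(1))
c=optics.calibration("wrist");i=optics.get_image("wrist");np.savez("w8.npz",**c,img=i)
print(proj(c,np.r_[C0+Rm@[27,7],85]))
cv2.imwrite("pics/w8.png",cv2.resize(i[:230,230:510,::-1],None,fx=2.6,fy=2.6,interpolation=cv2.INTER_CUBIC))
E
```

```text
(np.float64(6.8), np.float64(12.47)) (np.float64(6.6), np.float64(12.6)) (np.float64(6.7), np.float64(12.48))
t: 14.35
ee_pos: [519.2, 1.9, 125.7]
orientation: [3.14, -0.101, 0.003]
ft_force: [0.7, -0.1, -0.2]
width: 0.5
t: 14.65
ee_pos: [519.9, 43.6, 102.9]
orientation: [3.14, -0.094, -0.005]
ft_force: [0.3, 0.0, -0.6]
width: 0.6
TCP [-75.3  94.1]
[446.30266872  61.40617959]
```

View pics/w8.png

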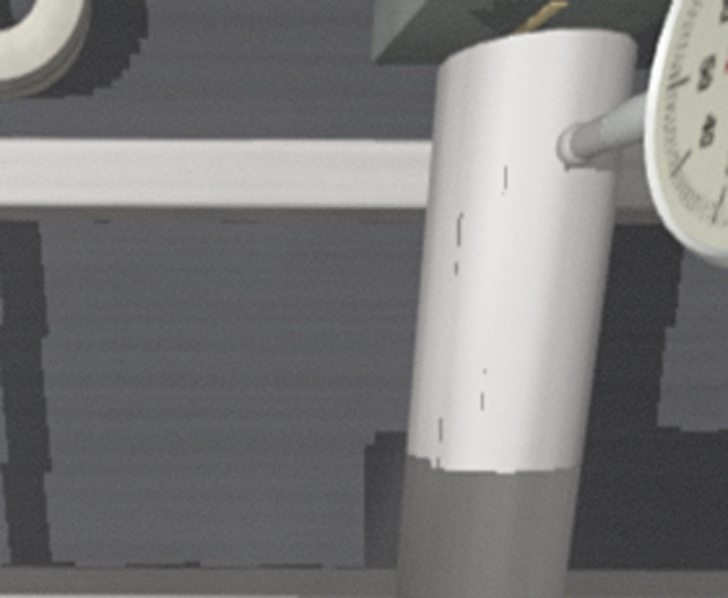

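Ball at about (568,146) in the crop rests on the sleeve, whose edges at that row are about x=432 and x=627. I'll compute the tip's offset from the axis.

Run:
```python
from h import *
c=dict(np.load("w8.npz"));g=cv2.GaussianBlur(c["img"],(3,3),0).astype(float).mean(2)
for r in (30,100,140,165):
    d=np.diff(g[r]);print(r,[(k,int(d[k])) for k in range(370,490) if abs(d[k])>8])
q=lambda x,y:(230+x/2.6,y/2.6)
for r,l,R_ in((146,432,627),(300,421,604),(400,414,590)):print(r,syl(c,q(l,r),q(R_,r),1))
for x in (558,570,575):print("ball",x,loc(c,q(x,146),89,1))
for y in (2,7,12):
  for cc,n in((c,"w8"),): print(y,n,(proj(cc,np.r_[C0+Rm@[28,y],89])-[230,0])*2.6)
```

```text
30 [(396, 10), (397, 20), (398, 17), (399, 10), (401, 8), (471, -9), (472, -12), (473, -9), (478, 40), (479, 66), (480, 42), (482, -15), (483, -24), (484, -19), (485, -11), (486, -13), (487, -9)]
100 [(390, 8), (391, 20), (392, 21), (393, 13), (394, 10), (395, 9), (406, 8), (460, -10), (461, -10), (462, -16), (463, -23), (464, -16)]
140 [(387, 12), (388, 22), (389, 19), (390, 11), (391, 9), (392, 8), (454, -9), (455, -10), (456, -11), (457, -18), (458, -20), (459, -10), (483, 10), (484, 16)]
165 [(385, 15), (386, 25), (387, 19), (388, 9), (397, -14), (398, -11), (399, 11), (400, 16), (451, -9), (452, -8), (453, -14), (454, -22), (455, -17)]
146 (np.float64(6.1), np.float64(10.57))
300 (np.float64(5.9), np.float64(10.37))
400 (np.float64(5.7), np.float64(10.24))
ball 558 [28.8 10.2]
ball 570 [28.8  7.8]
ball 575 [28.8  6.8]
2 w8 [598.20544326 150.30092477]
7 w8 [573.23498161 150.21607613]
12 w8 [548.26331465 150.13122339]
```

```bash
python3 -m jog '{"delta_rot":[[0,0,0],[0,0,0],[0,0,0],[0,0,0],[0,0,0]],"translation":[[0,0,0],[0,0,0],[0,0,0],[0,0,0],[0,0,0]],"hand":[-1,-1,-1,-1,-1]}'
python3 - <<'E'
from h import *
i=optics.get_image("wrist").astype(float);j=None
c=optics.calibration("wrist");g=cv2.GaussianBlur(i,(3,3),0).mean(2)
for r in (100,140,165):
    d=np.diff(g[r]);l=380+np.argmax(d[380:396]);q=445+np.argmin(d[445:470]);print(r,l,q,syl(c,(l+.5,r),(q+.5,r),1))
ctrl.close_job()
E
```

```text
t: 15.2
ee_pos: [521.3, 41.8, 104.4]
orientation: [-3.14, 0.099, -0.001]
ft_force: [0.7, 0.2, 0.5]
width: 0.7
100 387 458 (np.float64(6.9), np.float64(10.47))
140 384 453 (np.float64(6.8), np.float64(10.49))
165 383 450 (np.float64(6.3), np.float64(10.35))
the job is handed in; nothing more can be done
```

I rolled the thick sleeve about 98 mm along the rails and left it under the gauge tip. I used nine short strokes of the closed fingertip pressed on top of the near half, mostly at 9–14 N. Between strokes I lifted the finger and set it back. The last stroke carried the sleeve under the gauge tip. I handed the job in at about 15 s of the 58 s allowed.

**Last checks, from the wrist camera:**
- **Position:** the sleeve's axis measured 6–7 mm along the rails, and the gauge's ball about 6.3 mm (7.3 mm and 6.5 mm in earlier estimates). That puts the tip within about 1–2 mm of the top line, against the allowed 5 mm.
- **Contact and attitude:** the last picture shows the ball resting on the sleeve, with the sleeve straight across both rails.
- **At rest:** its position differed by less than 1 mm before and after a 0.5 s wait, which is within measuring error.
- **Roll:** the sleeve moved half as far as the fingertip in each stroke I measured. I take that as rolling, through about 4.9 rad in all. One re-landing of the finger reached about 19 N, and landings seemed to nudge the sleeve about 0.5 mm forward.

**Not confirmed:** I could not read the plunger lift directly, so I inferred it from the positions. I also did not measure whether the thin sleeve and the other bystanders had moved. The hand went nowhere near them, and the force readings showed no bump against the gauge.

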